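Feed the idler gear into the push-latch hopper

ROBOT

A 7-joint arm with a two-finger parallel gripper is mounted at the origin on the work surface. World frame = base frame: x ahead of the robot, y to its left, z up, the work surface at z = 0. Lengths are in m, angles in rad, forces in N, time in s.
With the tool pointing down it reaches from about 0.425 to 0.95 m from the base axis. Payload 4.7 kg.
Tool frame: the origin (TCP) lies between the finger pads; the fingertips stand r.tip_reach ahead of it and the grasp point (between the pads) is the TCP (r.tip_reach is the distance from the TCP to the fingertips, in m); z points along the fingers, y is the direction in which the jaws open and shut (so a half turn about z gives the same grasp; the last joint's range is limited). The gripper opens to 85 mm and grips with 20 to 120 N. Pads are 22 mm wide; open, the fingers measure 114 mm over their backs; the gripper's body (76 mm by 85 mm) begins 54 mm behind the grasp point. The pads swing forward as they close: fully open they stand 13 mm farther back than shut.
Start: joints at [1.102, 0.469, -0.049, 1.532, 0.024, 1.141, -0.082], TCP at [0.287, -0.611, 0.25] pointing down, gripper open.
Joint ranges: [-2.59, 2.59], [-0.33, 1.99], [-1.39, 1.29], [0.1, 2.45], [-1.04, 4.18], [0.21, 1.99], [-2.66, 2.66]. Speed limits (rad/s): [2.57, 2.57, 3.14, 3.14, 3.14, 3.14, 3.14].

INTERFACE

Orientations are given as a 3x3 rotation matrix whose columns are the frame's x, y, z axes.
In Python, from workcell import r gives the robot as it stands.
- The arm moves only by the tool servo_tool, never from a script. Its argument "increments" is a list of rows, each a list of 4 numbers: the shift along the world's x, y, z in m, then the turn about the world's z in degrees. In form: [[tx, ty, tz, turn], ...]. A call has 1 to 12 rows; each row is the pose to reach, as a shift and turn from the pose commanded when the call began; what a row does not reach only later rows make up. A row lasts 1/12 s, in which the tool goes at most 41.7 mm and 7.16 degrees, less where a joint would pass 70% of its speed; a pose out of reach is approached as far as the arm can. A call with a gripper value outside its range is refused whole. "gripper" is the opening, from -1 (shut) to 1 (fully open), set as the call begins (left out, the last holds). The fingers move at their own pace and stop on an object; the grip force is fixed at half the most. Time passes only in rows, so rows that repeat a pose let the fingers close. It gives the time, the measured TCP pose, the force and the opening at its end, in the units of the state.
- r.get_state(): the state, without advancing time (a new reading comes with each control period).
- r.grab_frame(name): name is "scene" or "side" or "wrist"; returns a dict with "frame" (480x640x3 uint8, red, green, blue), "z_map" (480x640 float32, m along the optical axis (not along the pixel's ray), 0 where there is no reading), "fx", "fy", "cx", "cy" (pixels), "R" (3x3) and "t" (3): a world point X has camera coordinates R X + t. Camera axes: x right, y down, z forward; pixel columns grow to the right and rows downward; lengths in m; the calibration is good to about 2 mm. A picture is of the moment at which its call begins.
- r.finish_job(): hands the job in, once; it reports no verdict.
Trained networks look in the newest picture that a camera, given by its name, has taken for a name from the list of things; names that differ only in an ending like _2 or _b are one class to them, and where a whole thing is asked for, a point or a joint stands for the part that bears it (a point fixed in the world has none). Each returns a list of dicts, best first, with "score" (0 to 1); they miss things now and then, are a little off and sometimes report something else, mostly with a low value. They report only what shows in the picture. A call takes as long as a camera call. They do not tell look-alikes from the thing itself.
- r.silhouettes(target, camera): "region" (480x640 bool, what is visible of it).
- r.tip_of(target, camera): "position" ([x, y, z] in m, in world coordinates, good to about 4 mm: a listed point, or the origin of a listed thing).
The state is a dict: "t": time; "q": joint angles; "joint_vel": joint speeds; "effort": joint torques, N m; "eef_pos": TCP position; "tcp_rot": TCP orientation; "force": force on the tool from outside, world axes, zero at the start; "moment": the same for the moment, N m; "grip_width": finger opening in m.
Only numpy, scipy, OpenCV 4.12 (cv2) and the standard library are available. Lean on these libraries where they do the work, as an engineer would, in place of code of your own. Each camera call takes 0.05 s, during which the arm holds its last target.

TASK

Put the idler gear away in the hopper without picking anything up: press the hopper's push-latch flap so that it pops open, push the gear along the feed shelf with your fingertips until it drops over the rim into the hopper, then press the flap down again until it latches shut and stays shut by itself. Slide the gear, never lift it, and leave the gearbox half, the bearing driver and the pick where they are.

Things in the scene. Friction and masses are not known exactly. Their poses are not given: they have to be found in the camera images.
- hopper: Galvanized sheet hopper, fixed, open on top under its flap. Origin: on the table, below the middle of its front rim; x points level into the hopper, z up. The rim is 75 mm above the table. Inside: x = 4 to 104 mm, y = -63 to 63 mm, floor 72 mm below the rim. The dark box of the push latch (36 x 16 x 60 mm) sits on the outside of its +y wall, near the rim, and tops out 63 mm above the table.
- feed_shelf (a point): Centre of the flat feed shelf's top face, 75 mm above the table; axes as the hopper's. The shelf, part of the hopper, is 150 mm long (x) and 150 mm wide with 6 mm high lips along its two sides. Its +x end is flush with the hopper's rim (hopper x = 0), so a thing pushed along it in +x goes straight over the rim into the hopper.
- flap (a joint): Angle of the sprung flap, rad: 0 shut and latched (the start), 1.1 fully open, -0.13 pressed in to its stop. Push-push latch: press the latched flap in past -0.10 (best to the stop) and let go, and it springs open to 1.1; press the open flap down past -0.10 and let go, and it stays latched near 0. A press short of -0.05 changes nothing. Pressing 65 mm from the hinge takes 3 to 7 N.
- flap_hinge (a point): Middle of the level hinge line, parallel to the rim: 104 mm behind it, 110 mm above the table; axes as the hopper's. The flap (100 long, 120 wide, 4 mm thick) runs from here towards the shelf. Latched it slopes down 15 degrees to the shelf, front edge 86 mm above the table, and bars the gear's way. Open it points up at 48 degrees, edge 185 mm above the table, 37 mm behind the rim.
- flap_face (a point): Point on the flap's upper face, on its middle line, 65 mm from the hinge: a good place to press. It moves with the flap: z is normal to the face, outward (up when shut); x points to the hinge.
- flap_edge (a point): Middle of the flap's free front edge (upper face), 100 mm from the hinge; axes as flap_face.
- gear_center (a point): Centre of the gold-tinted brass idler gear, half-way up. The gear is a toothed disc 60 mm across and 14 mm thick, 0.18 kg, lying flat and loose on the feed shelf at the start (centre 82 mm above the table); z along its axis.
- gearbox_half: Bystander: corroded grey magnesium gearbox half, an open casting 154 x 114 x 42 mm lying on the table beside the hopper; origin under its centre.
- bearing_driver: Bystander: steel bearing driver standing upright, foot 42 mm across, 98 mm tall; origin under its foot.
- pick: Bystander: brass pick with a black handle, 150 mm long, 15 mm thick, lying along its own x; origin under its middle.
Mind the look-alikes: they are no part of the job. Of the things that look like the part that bears gear_center, the largest one is meant.

How it is judged:
On the way, in this order (a step that is already met when the one before it is completed fails the run):
1. the flap is popped open while the gear still lies on the feed shelf (value of joint flap above 0.9 rad and z of gear_center in the frame of hopper above 0.072 m), for 0.2 s.
2. the gear is down inside the hopper with the flap still open (value of joint flap above 0.5 rad and x of gear_center in the frame of hopper above 0.004 m and z of gear_center in the frame of hopper below 0.055 m), for 0.2 s.
At the end, for the whole second after the job is handed in: the flap is latched shut by itself (angle between -0.04 and 0.05 rad) and the gear lies inside the hopper (its centre between the walls and at least 20 mm below the rim) (value of joint flap between -0.04 and 0.05 rad and x of gear_center in the frame of hopper between 0.004 and 0.104 m and y of gear_center in the frame of hopper between -0.064 and 0.064 m and z of gear_center in the frame of hopper below 0.055 m); the robot touches nothing.
It fails at once if the gear is lifted more than about 20 mm off the feed shelf (height (world z) of gear_center above 0.104 m).
It fails at once if the gear falls outside the hopper (height (world z) of gear_center below 0.06 m and (x of gear_center in the frame of hopper below -0.01 m or y of gear_center in the frame of hopper above 0.07 m or y of gear_center in the frame of hopper below -0.07 m)).
It fails at once if the gearbox half is moved more than 15 mm (distance of gearbox_half from where it was at the start of the episode above 0.015 m).
It fails at once if the bearing driver is moved more than 15 mm or tipped over (distance of bearing_driver from where it was at the start of the episode above 0.015 m or angle between bearing_driver's own z axis and vertical above 0.4 rad).
It fails at once if the pick is moved more than 15 mm (distance of pick from where it was at the start of the episode above 0.015 m).
It also fails if it takes over 54 s, if anything falls off the work surface, if the arm or the gripper's body presses on something with over 40 N, if the wrist force passes 120 N, or if a joint passes its speed limit or range.

## Working session

There is one attempt and no reset: what is moved stays moved. The work goes in short steps, Python scripts to look and compute and a tool call to move; the robot and the scene stay as the last step left them, time stands still between calls to the robot, and variables do not carry over. Pictures are saved under pics/ and viewed, and the job is handed in when it is done.

Besides the shell and the picture viewer there is one more tool, called after ">>>" in YAML: its name, and indented under it one key for each argument. servo_tool: Moves the arm, as the interface text tells. Its arguments: {"type":"object","properties":{"increments":{"type":"array"},"gripper":{"type":"number"}},"required":["increments"]}

```bash
mkdir -p pics; ls; python3 - <<'E'
from workcell import r
import cv2
s=r.get_state(); print(s['t'],s['eef_pos'],s['tcp_rot'],s['grip_width'],r.tip_reach)
for n in ['scene','side']:
    f=r.grab_frame(n); cv2.imwrite(f'pics/{n}0.png',f['frame'][:,:,::-1])
    for t in ['hopper','feed_shelf','flap_hinge','flap_face','flap_edge','gear_center','gearbox_half','bearing_driver','pick']:
        print(n,t,[(round(d['score'],2),[round(float(v),3) for v in d['position']]) for d in r.tip_of(t,n)][:4])
E
```

```text
pics
0.0 [ 0.28715595 -0.61024571  0.24922749] [[ 9.04818531e-01  4.25796386e-01 -9.29898455e-04]
 [ 4.25797394e-01 -9.04816740e-01  1.80165866e-03]
 [-7.42479446e-05 -2.02612248e-03 -9.99997945e-01]] 0.08574945095199314 0.019
scene hopper [(0.64, [0.591, 0.033, -0.001])]
scene feed_shelf [(0.85, [0.517, 0.018, 0.074])]
scene flap_hinge [(0.95, [0.694, 0.047, 0.109])]
scene flap_face [(0.5, [0.526, 0.041, 0.075]), (0.44, [0.607, 0.22, 0.004])]
scene flap_edge [(0.73, [0.596, 0.036, 0.088])]
scene gear_center [(0.75, [0.453, 0.149, 0.007])]
scene gearbox_half [(0.75, [0.681, -0.2, 0.002])]
scene bearing_driver [(0.7, [0.577, -0.117, -0.0])]
scene pick [(0.73, [0.606, 0.216, -0.001])]
side hopper [(0.77, [0.586, 0.033, -0.001]), (0.54, [0.691, 0.046, 0.112])]
side feed_shelf [(0.91, [0.517, 0.021, 0.073]), (0.17, [0.601, 0.034, 0.087])]
side flap_hinge [(0.72, [0.691, 0.043, 0.111])]
side flap_face [(0.98, [0.633, 0.034, 0.096]), (0.45, [0.602, 0.035, 0.087])]
side flap_edge [(0.62, [0.599, 0.036, 0.086]), (0.55, [0.589, 0.034, -0.002])]
side gear_center [(0.74, [0.528, 0.04, 0.082]), (0.67, [0.373, 0.054, 0.003]), (0.57, [0.453, 0.147, 0.005])]
side gearbox_half [(0.96, [0.683, -0.197, 0.002])]
side bearing_driver [(0.91, [0.581, -0.119, -0.002])]
side pick [(0.92, [0.613, 0.219, -0.002])]
```

View pics/scene0.png

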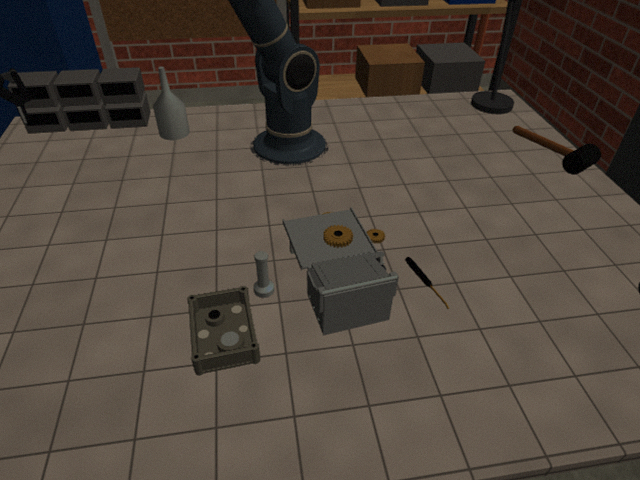

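View pics/side0.png

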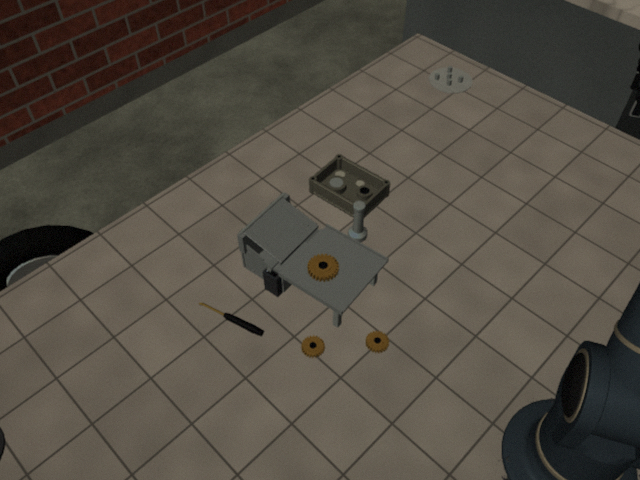

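The side view shows the large gear on the shelf at pixel (323,267). The two look-alikes lie on the table at (313,346) and (377,341). I'll refine the hopper pose from depth next.

```bash
cat > h.py <<'E'
from workcell import r
import cv2, numpy as np
def cloud(f):
    z=f['z_map']; v,u=np.mgrid[0:480,0:640]
    P=np.stack([(u-f['cx'])/f['fx']*z,(v-f['cy'])/f['fy']*z,z],-1)
    W=(P-f['t'])@f['R']; W[z==0]=np.nan
    return W
E
python3 - <<'E'
from h import *
for n in ['side','scene']:
    f=r.grab_frame(n);W=cloud(f)
    x,y,z=W[...,0],W[...,1],W[...,2]
    roi=(x>.4)&(x<.72)&(y>-.09)&(y<.16)
    m=roi&(abs(z-.075)<.005)&(x<.62)
    rc=cv2.minAreaRect(np.argwhere(m)[:0].astype(np.float32) if 0 else W[m][:,:2].astype(np.float32)); print(n,'shelf rect',rc,m.sum())
    c=f['frame'].astype(int); g=roi&(z>.07)&(c[...,0]-c[...,2]>40)
    p=W[g]; t=p[p[:,2]>.085]
    print('gear top',len(t),t.min(0),t.max(0),cv2.minEnclosingCircle(t[:,:2].astype(np.float32)))
    hx,hy=np.cos(.147),np.sin(.147)
    fl=roi&(z>.086)&(x>.61)&~g
    q=W[fl]; A=np.c_[q[:,:2],np.ones(len(q))]; s=np.linalg.lstsq(A,q[:,2],rcond=None)[0]; print('flap plane',s,np.degrees(np.arctan2(s[1],s[0])),len(q))
# fit from network points
H=np.array([[0,0],[-.075,0],[.104,0],[.0074,0],[.0412,0]])
P=np.array([[.5885,.033],[.517,.0195],[.6925,.045],[.5975,.036],[.633,.034]])
a=H-H.mean(0);b=P-P.mean(0); th=np.arctan2((a[:,0]*b[:,1]-a[:,1]*b[:,0]).sum(),(a*b).sum())
R=np.array([[np.cos(th),-np.sin(th)],[np.sin(th),np.cos(th)]]); print(np.degrees(th),P.mean(0)-R@H.mean(0))
E
```

```text
side shelf rect ((0.5300783514976501, 0.02592846006155014), (0.18021872639656067, 0.16184692084789276), 8.207207679748535) 4483
gear top 488 [0.4966129  0.01395789 0.0850935 ] [0.55733893 0.07276964 0.09307776] ((0.5264875292778015, 0.04470541700720787), 0.030953653156757355)
flap plane [ 0.23478689  0.01618749 -0.05236329] 3.944042448432574 2455
scene shelf rect ((0.5286684632301331, 0.023933887481689453), (0.18061327934265137, 0.15913894772529602), 8.045822143554688) 2987
gear top 356 [0.49575081 0.0114375  0.08501126] [0.55882812 0.06993608 0.09088343] ((0.5272894501686096, 0.041269831359386444), 0.03171687573194504)
flap plane [0.10885953 0.02295319 0.02765901] 11.906493614918157 2695
7.771405331762025 [0.59032254 0.03140137]
```

>>> servo_tool:
  increments:
    - [0.008, 0.016, 0, -1]
    - [0.023, 0.045, 0, -3]
    - [0.041, 0.08, 0, -5]
    - [0.059, 0.115, 0, -7]
    - [0.077, 0.15, 0, -9]
    - [0.095, 0.185, 0, -11]
    - [0.113, 0.22, 0, -13]
    - [0.131, 0.255, 0, -15]
    - [0.149, 0.29, 0, -17]
    - [0.167, 0.325, 0, -17]
    - [0.185, 0.36, 0, -17]
    - [0.203, 0.395, 0, -17]
  gripper: -1

```text
t: 2.1
eef_pos: [0.491, -0.214, 0.2507]
tcp_rot: [[0.99, 0.142, 0.001], [0.142, -0.99, -0.001], [0.001, 0.001, -1.0]]
force: [0.9, 0.3, -1.0]
grip_width: -0.0001
```

>>> servo_tool:
  increments:
    - [0.018, 0.035, 0, 0]
    - [0.036, 0.07, 0, 0]
    - [0.054, 0.105, 0, 0]
    - [0.072, 0.14, 0, 0]
    - [0.088, 0.172, 0, 0]
    - [0.102, 0.2, -0.01, 0]
    - [0.113, 0.225, -0.03, 0]
    - [0.121, 0.242, -0.05, 0]
    - [0.126, 0.249, -0.07, 0]
    - [0.128, 0.251, -0.09, 0]
    - [0.128, 0.251, -0.1, 0]
    - [0.128, 0.251, -0.1, 0]

```text
t: 3.1
eef_pos: [0.6168, 0.0348, 0.1477]
tcp_rot: [[0.99, 0.143, -0.005], [0.143, -0.99, -0.001], [-0.005, 0.0, -1.0]]
force: [-0.3, -1.1, -0.4]
grip_width: -0.0001
```

>>> servo_tool:
  increments:
    - [0, 0, -0.008, 0]
    - [0, 0, -0.016, 0]
    - [0, 0, -0.022, 0]
    - [0, 0, -0.027, 0]
    - [0, 0, -0.031, 0]
    - [0, 0, -0.034, 0]
    - [0, 0, -0.037, 0]
    - [0, 0, -0.039, 0]
    - [0, 0, -0.041, 0]
    - [0, 0, -0.041, 0]

```text
t: 3.93
eef_pos: [0.6194, 0.0353, 0.1099]
tcp_rot: [[0.99, 0.143, 0.002], [0.143, -0.99, 0.0], [0.002, 0.0, -1.0]]
force: [1.1, -0.6, 3.1]
grip_width: -0.0
```

>>> servo_tool:
  increments:
    - [0, 0, -0.002, 0]
    - [0, 0, -0.004, 0]
    - [0, 0, -0.005, 0]
    - [0, 0, -0.005, 0]

```text
t: 4.27
eef_pos: [0.6187, 0.0354, 0.1044]
tcp_rot: [[0.99, 0.143, 0.001], [0.143, -0.99, 0.0], [0.001, -0.0, -1.0]]
force: [1.6, 0.3, 5.2]
grip_width: 0.0002
```

>>> servo_tool:
  increments:
    - [0, 0, -0.002, 0]
    - [0, 0, -0.004, 0]
    - [0, 0, -0.004, 0]

```text
t: 4.52
eef_pos: [0.6191, 0.0354, 0.1025]
tcp_rot: [[0.99, 0.143, 0.001], [0.143, -0.99, -0.0], [0.001, 0.001, -1.0]]
force: [-2.3, -0.9, 14.3]
grip_width: 0.0
```

>>> servo_tool:
  increments:
    - [0, 0, 0.012, 0]
    - [-0.003, 0, 0.035, 0]
    - [-0.01, 0, 0.06, 0]
    - [-0.025, 0, 0.085, 0]
    - [-0.05, 0, 0.105, 0]
    - [-0.08, 0, 0.11, 0]
    - [-0.11, 0, 0.11, 0]
    - [-0.13, 0, 0.11, 0]
    - [-0.138, 0, 0.11, 0]
    - [-0.138, 0, 0.11, 0]
  gripper: 0

```text
t: 5.35
eef_pos: [0.4779, 0.035, 0.2098]
tcp_rot: [[0.99, 0.143, -0.003], [0.143, -0.99, -0.001], [-0.003, 0.001, -1.0]]
force: [-1.0, 0.4, -0.7]
grip_width: 0.0426
```

```bash
python3 - <<'E'
from h import *
s=r.get_state();print(s['t'],s['eef_pos'],s['grip_width'],s['force'])
f=r.grab_frame('side');W=cloud(f);cv2.imwrite('pics/side1.png',f['frame'][120:360,180:500,::-1].repeat(2,0).repeat(2,1))
print([(d['score'],d['position']) for d in r.tip_of('gear_center','side')],[(d['score'],d['position']) for d in r.tip_of('flap_edge','side')])
E
```

```text
5.35 [0.47793695 0.03500874 0.20982348] 0.04260933866676827 [-1.02780454  0.43818402 -0.70149507]
[(0.95, [0.3725, 0.0541, 0.0038]), (0.84, [0.4478, 0.1464, 0.0096]), (0.74, [0.5258, 0.0392, 0.0827])] [(0.91, [0.6293, 0.0394, 0.186])]
```

View pics/side1.png

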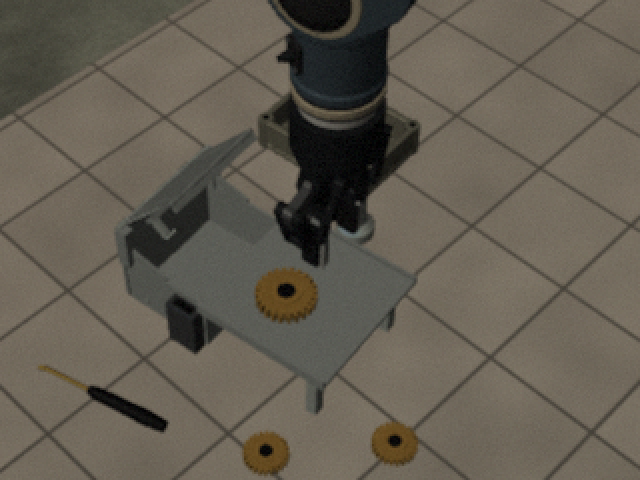

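>>> servo_tool:
  increments:
    - [0, 0, -0.015, 0]
    - [0, 0, -0.04, 0]
    - [0, 0, -0.065, 0]
    - [0, 0, -0.085, 0]
    - [0, 0, -0.097, 0]
    - [0, 0, -0.103, 0]
    - [0, 0, -0.107, 0]
    - [0, 0, -0.109, 0]
    - [0, 0, -0.109, 0]

```text
t: 6.25
eef_pos: [0.4811, 0.0354, 0.1014]
tcp_rot: [[0.99, 0.143, 0.001], [0.143, -0.99, 0.0], [0.001, -0.0, -1.0]]
force: [-0.2, -0.9, 0.5]
grip_width: 0.043
```

```bash
python3 - <<'E'
from h import *
s=r.get_state();print(s['t'],s['eef_pos'],s['grip_width'],s['force'])
f=r.grab_frame('side');cv2.imwrite('pics/side2.png',cv2.resize(f['frame'][200:320,240:400,::-1],(800,600)))
E
```

```text
6.25 [0.48106362 0.03537763 0.10141188] 0.04296596522471443 [-0.24706971 -0.87161669  0.50988734]
```

View pics/side2.png

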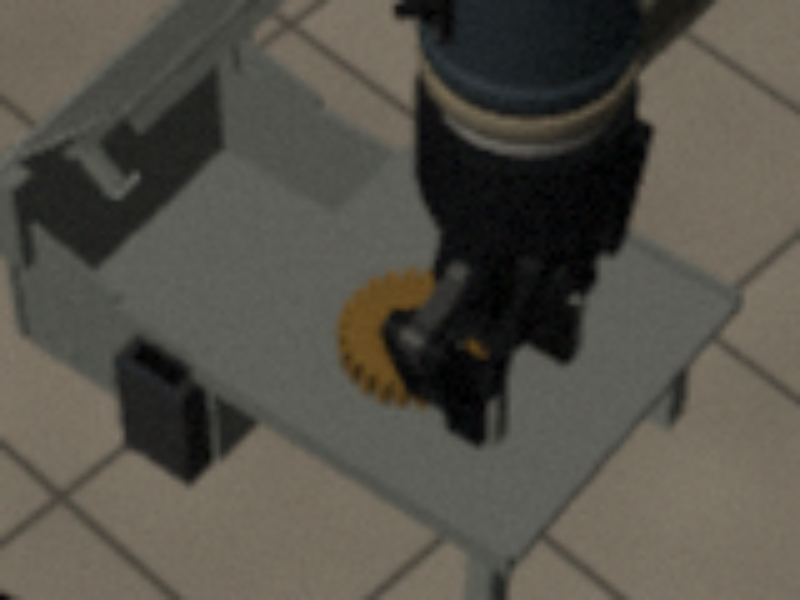

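The fingertips sit just behind the gear, which shows between them at (475,345). I'll go a bit lower before pushing.

>>> servo_tool:
  increments:
    - [0, 0, -0.002, 0]
    - [0, 0, -0.004, 0]
    - [0, 0, -0.005, 0]
    - [0, 0, -0.005, 0]
    - [0, 0, -0.005, 0]

```text
t: 6.72
eef_pos: [0.4804, 0.0352, 0.0964]
tcp_rot: [[0.99, 0.143, 0.0], [0.143, -0.99, -0.0], [0.0, 0.0, -1.0]]
force: [-0.6, 0.6, 0.4]
grip_width: 0.0429
```

>>> servo_tool:
  increments:
    - [0.003, 0.0004, 0, 0]
    - [0.007, 0.001, 0, 0]
    - [0.011, 0.0015, 0, 0]
    - [0.015, 0.002, 0, 0]
    - [0.019, 0.0027, 0, 0]
    - [0.023, 0.0033, 0, 0]
    - [0.027, 0.0038, 0, 0]
    - [0.031, 0.0044, 0, 0]
    - [0.035, 0.005, 0, 0]
    - [0.039, 0.0056, 0, 0]
    - [0.042, 0.006, 0, 0]
    - [0.042, 0.006, 0, 0]

```text
t: 7.72
eef_pos: [0.5235, 0.0414, 0.0964]
tcp_rot: [[0.99, 0.143, 0.001], [0.143, -0.99, 0.0], [0.001, -0.0, -1.0]]
force: [0.7, 1.0, 0.2]
grip_width: 0.0424
```

```bash
python3 - <<'E'
from h import *
f=r.grab_frame('side');cv2.imwrite('pics/side3.png',cv2.resize(f['frame'][200:320,240:400,::-1],(800,600)))
print([(d['score'],d['position']) for d in r.tip_of('gear_center','side')])
E
```

```text
[(0.79, [0.371, 0.0496, 0.0042]), (0.75, [0.4544, 0.1449, 0.0038]), (0.65, [0.5564, 0.046, 0.0819])]
```

View pics/side3.png

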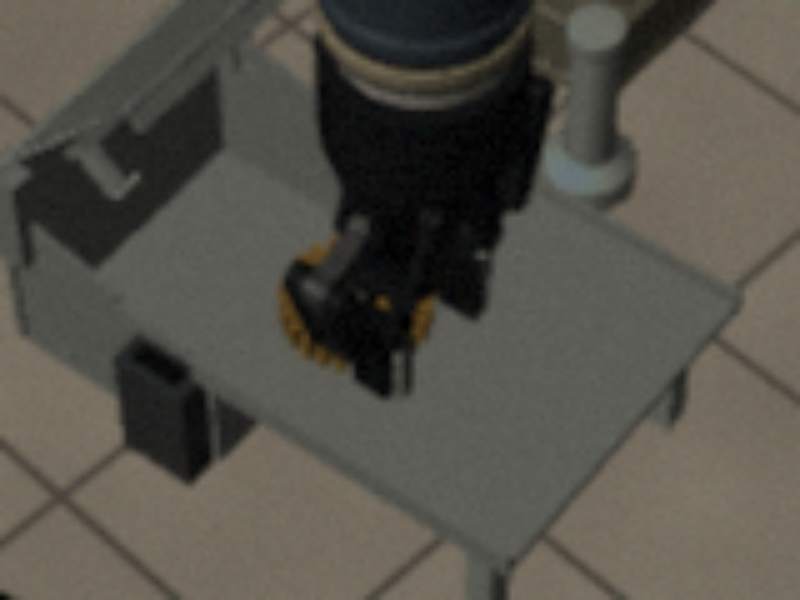

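```bash
python3 - <<'E'
from h import *
f=r.grab_frame('side');W=cloud(f);c=f['frame'].astype(int)
x,y,z=W[...,0],W[...,1],W[...,2]
g=(c[...,0]-c[...,2]>40)&(z>.07)&(z<.1)&(x>.45)&(x<.7)&(y<.12)&(y>-.05)
p=W[g]-[.590,.032,0]; a=np.radians(8.1)
hx=p[:,0]*np.cos(a)+p[:,1]*np.sin(a); hy=-p[:,0]*np.sin(a)+p[:,1]*np.cos(a)
print(g.sum(),hx.min(),hx.max(),hy.min(),hy.max(), np.percentile(hx,[2,98]),np.percentile(hy,[2,98]))
e=r.get_state()['eef_pos']-np.array([.590,.032,0]);print(e[0]*np.cos(a)+e[1]*np.sin(a),-e[0]*np.sin(a)+e[1]*np.cos(a))
E
```

```text
76 -0.06256344172416838 0.0026073976686368855 0.002157270308661306 0.0505912054114133 [-0.06183891  0.00185135] [0.00270635 0.04979892]
-0.06529015877940388 0.018705724872165805
```

>>> servo_tool:
  increments:
    - [0.004, 0.0006, 0, 0]
    - [0.009, 0.0013, 0, 0]
    - [0.014, 0.002, 0, 0]
    - [0.019, 0.0027, 0, 0]
    - [0.024, 0.0034, 0, 0]
    - [0.029, 0.0041, 0, 0]
    - [0.034, 0.0048, 0, 0]
    - [0.039, 0.0056, 0, 0]
    - [0.043, 0.0061, 0, 0]
    - [0.046, 0.0066, 0, 0]
    - [0.047, 0.0067, 0, 0]
    - [0.047, 0.0067, 0, 0]

```text
t: 8.87
eef_pos: [0.5697, 0.048, 0.0965]
tcp_rot: [[0.99, 0.143, 0.0], [0.143, -0.99, -0.0], [0.0, 0.0, -1.0]]
force: [-2.2, -0.0, 2.8]
grip_width: 0.0424
```

```bash
python3 - <<'E'
from h import *
for n in ['side','scene']:
    f=r.grab_frame(n);cv2.imwrite(f'pics/{n}4.png',cv2.resize(f['frame'][200:320,240:400,::-1],(800,600)))
    print([(d['score'],d['position']) for d in r.tip_of('gear_center',n)])
E
```

```text
[(0.94, [0.371, 0.0496, 0.0047]), (0.91, [0.4509, 0.147, 0.0066]), (0.59, [0.6037, 0.052, 0.0811])]
[]
```

View pics/side4.png

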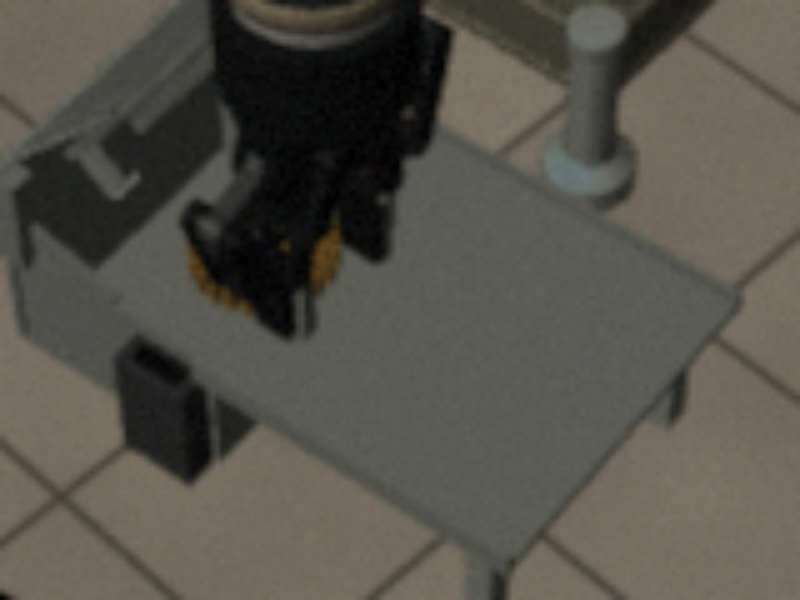

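```bash
python3 - <<'E'
from h import *
a=np.radians(8.1)
for n in ['side','scene','wrist']:
    f=r.grab_frame(n);W=cloud(f);c=f['frame'].astype(int)
    if n!='side': cv2.imwrite(f'pics/{n}5.png',f['frame'][:,:,::-1])
    x,y,z=W[...,0],W[...,1],W[...,2]
    g=(c[...,0]-c[...,2]>40)&(z>.0)&(z<.12)&(x>.5)&(x<.72)&(y<.12)&(y>-.05)
    if not g.sum(): print(n,'none');continue
    p=W[g]-[.590,.032,0]
    hx=p[:,0]*np.cos(a)+p[:,1]*np.sin(a); hy=-p[:,0]*np.sin(a)+p[:,1]*np.cos(a)
    print(n,g.sum(),np.percentile(hx,[2,98]),np.percentile(hy,[2,98]),np.percentile(p[:,2],[2,50,98]))
    for lo in np.arange(-.03,.05,.01):
        m=(hx>lo)&(hx<lo+.01)
        if m.sum(): print(round(lo,3),m.sum(),p[m,2].max().round(4),hy[m].min().round(3),hy[m].max().round(3))
s=r.get_state();e=s['eef_pos']-np.array([.590,.032,0]);print(s['t'],s['force'],e[0]*np.cos(a)+e[1]*np.sin(a),-e[0]*np.sin(a)+e[1]*np.cos(a))
E
```

```text
side 58 [-0.01601751  0.03219637] [0.00091397 0.04883036] [0.07986971 0.08645817 0.09200571]
-0.02 22 0.0929 0.006 0.023
-0.01 11 0.0916 -0.001 0.047
0.0 6 0.0901 0.017 0.049
0.01 6 0.0859 0.046 0.049
0.02 10 0.0876 0.04 0.047
0.03 3 0.089 0.039 0.041
scene none
wrist none
9.2167 [-0.81667836 -0.5548414   1.3846858 ] -0.017985990658311506 0.01869447306216745
```

View pics/wrist5.png

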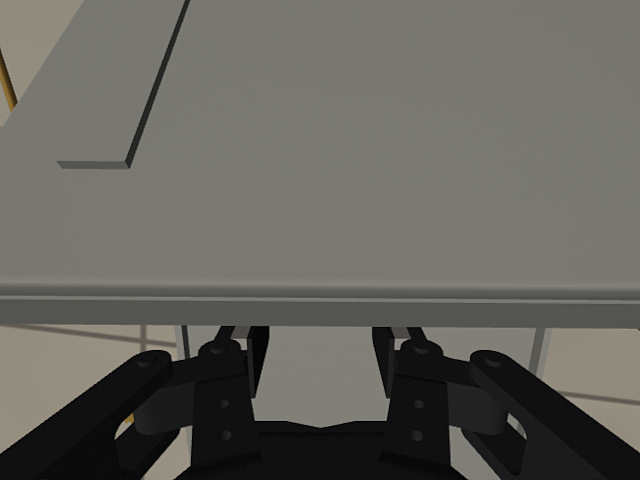

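View pics/scene5.png

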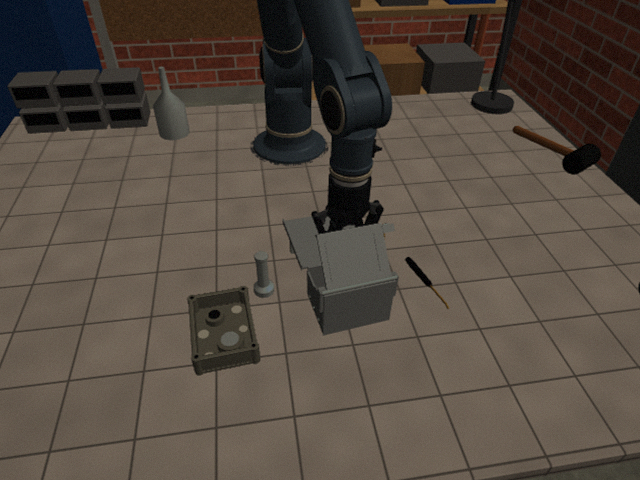

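The gear's centre is about 13 mm past the rim, and its tail is slightly raised and wedged between the fingertips. I'll open the fingers a little to free it.

>>> servo_tool:
  increments:
    - [0, 0, 0, 0]
    - [0, 0, 0, 0]
    - [0, 0, 0, 0]
    - [0, 0, 0, 0]
    - [0, 0, 0, 0]
    - [0, 0, 0, 0]
  gripper: 0.3

```text
t: 9.72
eef_pos: [0.5695, 0.0479, 0.0963]
tcp_rot: [[0.99, 0.143, 0.0], [0.143, -0.99, -0.0], [0.0, 0.0, -1.0]]
force: [-1.2, 0.3, -0.1]
grip_width: 0.0551
```

```bash
python3 - <<'E'
from h import *
f=r.grab_frame('side');cv2.imwrite('pics/side6.png',cv2.resize(f['frame'][200:320,240:400,::-1],(800,600)))
print([(d['score'],d['position']) for d in r.tip_of('gear_center','side')], [(d['score'],d['position']) for d in r.tip_of('flap_edge','side')])
E
```

```text
[(0.97, [0.4511, 0.145, 0.0046]), (0.75, [0.61, 0.2194, -0.003]), (0.69, [0.3716, 0.0526, 0.0051]), (0.59, [0.6368, 0.0558, 0.0115])] [(0.97, [0.6309, 0.043, 0.1836])]
```

View pics/side6.png

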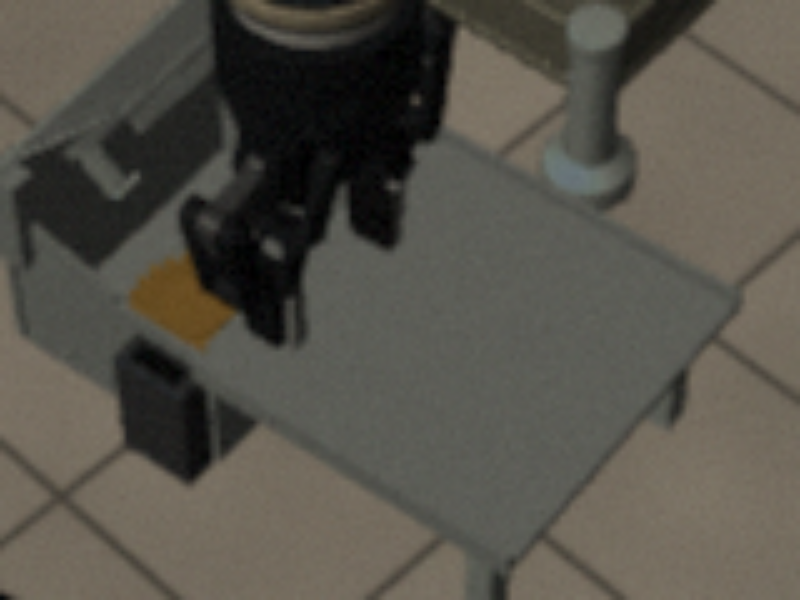

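The gear is down in the hopper at about (0.637, 0.056, 0.012), and the flap is still open. I'll retreat upward, move over the flap and look.

>>> servo_tool:
  increments:
    - [-0.01, 0, 0.004, 0]
    - [-0.025, 0, 0.02, 0]
    - [-0.03, -0.001, 0.05, 0]
    - [-0.03, -0.001, 0.085, 0]
    - [-0.03, -0.002, 0.12, 0]
    - [-0.025, -0.003, 0.15, 0]
    - [-0.01, -0.004, 0.165, 0]
    - [0.015, -0.005, 0.165, 0]
    - [0.045, -0.006, 0.165, 0]
    - [0.068, -0.007, 0.165, 0]
    - [0.08, -0.007, 0.165, 0]
    - [0.08, -0.007, 0.165, 0]
  gripper: -1

```text
t: 10.87
eef_pos: [0.6507, 0.0407, 0.2608]
tcp_rot: [[0.99, 0.142, 0.0], [0.142, -0.99, 0.0], [0.0, -0.0, -1.0]]
force: [0.1, -0.6, -0.3]
grip_width: -0.0
```

```bash
python3 - <<'E'
from h import *
print(r.get_state()['eef_pos'])
f=r.grab_frame('side');cv2.imwrite('pics/side7.png',cv2.resize(f['frame'][160:340,200:440,::-1],(800,600)))
print([(d['score'],d['position']) for d in r.tip_of('gear_center','side')], [(d['score'],d['position']) for d in r.tip_of('flap_edge','side')])
E
```

```text
[0.65070666 0.04067638 0.26078604]
[(0.85, [0.6377, 0.0563, 0.0115]), (0.74, [0.5191, 0.0219, 0.0735]), (0.66, [0.4531, 0.1477, 0.0056]), (0.62, [0.3707, 0.0529, 0.0048])] [(0.64, [0.6317, 0.0388, 0.1852])]
```

View pics/side7.png

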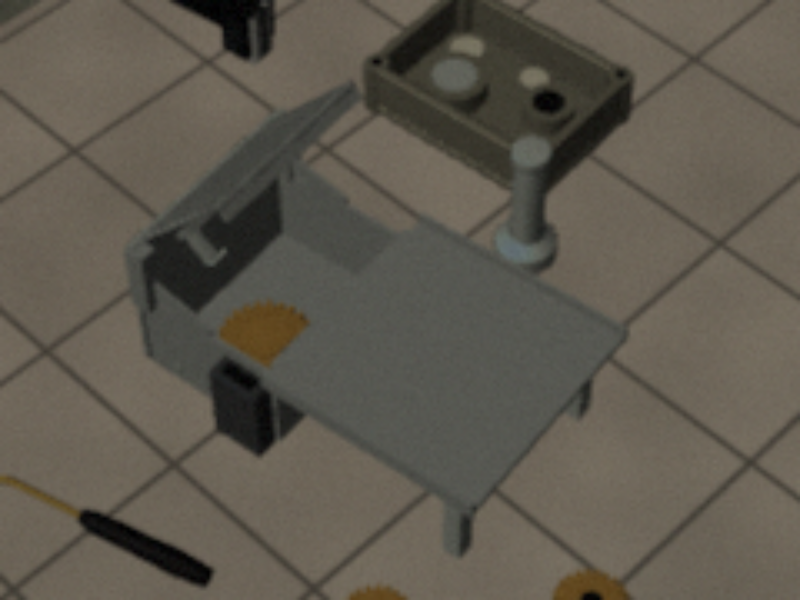

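>>> servo_tool:
  increments:
    - [0, 0, -0.02, 0]
    - [-0.002, 0, -0.04, 0]
    - [-0.003, 0, -0.056, 0]
    - [-0.006, -0.001, -0.07, 0]
    - [-0.009, -0.001, -0.082, 0]
    - [-0.013, -0.002, -0.093, 0]
    - [-0.017, -0.002, -0.104, 0]
    - [-0.021, -0.003, -0.114, 0]
    - [-0.025, -0.004, -0.123, 0]
    - [-0.029, -0.004, -0.131, 0]
    - [-0.032, -0.004, -0.138, 0]
    - [-0.032, -0.004, -0.142, 0]

```text
t: 12.02
eef_pos: [0.6185, 0.0369, 0.1197]
tcp_rot: [[0.99, 0.143, 0.004], [0.143, -0.99, 0.0], [0.004, 0.0, -1.0]]
force: [3.2, 0.4, 5.8]
grip_width: -0.0
```

>>> servo_tool:
  increments:
    - [0, 0, -0.004, 0]
    - [0, 0, -0.008, 0]
    - [0, 0, -0.011, 0]
    - [0, 0, -0.014, 0]
    - [0, 0, -0.016, 0]
    - [0, 0, -0.018, 0]
    - [0, 0, -0.018, 0]
    - [0, 0, -0.018, 0]

```text
t: 12.68
eef_pos: [0.618, 0.0369, 0.1024]
tcp_rot: [[0.99, 0.142, 0.002], [0.142, -0.99, -0.0], [0.002, 0.0, -1.0]]
force: [0.3, -0.3, 9.9]
grip_width: 0.0
```

>>> servo_tool:
  increments:
    - [0, 0, -0.001, 0]
    - [0, 0, -0.002, 0]
    - [0, 0, -0.002, 0]

```text
t: 12.93
eef_pos: [0.6181, 0.037, 0.1021]
tcp_rot: [[0.99, 0.142, 0.002], [0.142, -0.99, -0.001], [0.002, 0.001, -1.0]]
force: [-3.9, -1.0, 19.2]
grip_width: -0.0
```

>>> servo_tool:
  increments:
    - [0, 0, 0.004, 0]
    - [0, 0, 0.01, 0]
    - [0, 0, 0.025, 0]
    - [0, 0, 0.05, 0]
    - [0, 0, 0.08, 0]
    - [-0.01, 0, 0.11, 0]
    - [-0.03, 0, 0.14, 0]
    - [-0.06, 0, 0.16, 0]
    - [-0.08, 0, 0.17, 0]
    - [-0.09, 0, 0.17, 0]
    - [-0.09, 0, 0.17, 0]

```text
t: 13.85
eef_pos: [0.525, 0.0367, 0.2689]
tcp_rot: [[0.99, 0.143, -0.002], [0.143, -0.99, -0.001], [-0.002, 0.001, -1.0]]
force: [-0.5, 0.2, -0.9]
grip_width: -0.0
```

```bash
python3 - <<'E'
from h import *
s=r.get_state();print(s['t'],s['eef_pos'],s['force'])
f=r.grab_frame('side');cv2.imwrite('pics/side8.png',cv2.resize(f['frame'][160:340,200:440,::-1],(800,600)))
for n in ['flap_edge','flap_face','bearing_driver','gearbox_half','pick','gear_center']:print(n,[(d['score'],d['position']) for d in r.tip_of(n,'side')])
E
```

```text
13.85 [0.52503496 0.03666717 0.26886357] [-0.50683748  0.23602725 -0.943515  ]
flap_edge [(0.59, [0.5978, 0.034, 0.0872])]
flap_face [(0.82, [0.628, 0.0367, 0.0954])]
bearing_driver [(0.76, [0.5807, -0.1148, -0.0016])]
gearbox_half [(0.83, [0.6787, -0.201, 0.0042])]
pick [(0.7, [0.6101, 0.2168, -0.0031])]
gear_center [(0.84, [0.4506, 0.1467, 0.0108]), (0.84, [0.3708, 0.0506, 0.0045]), (0.64, [0.6373, 0.0595, 0.0109])]
```

View pics/side8.png

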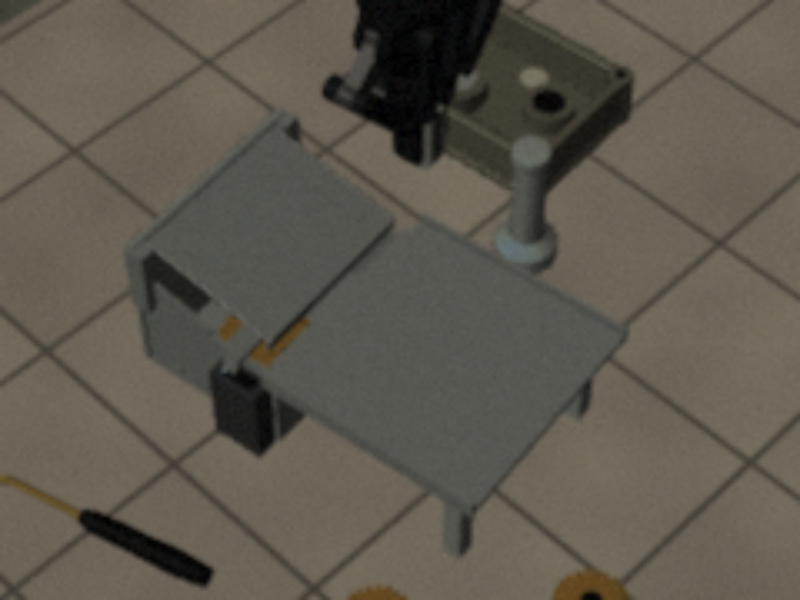

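The flap is shut with its edge at z ≈ 0.087 and the gear is inside. The arm is clear, so I'll wait briefly, check once more and hand in.

>>> servo_tool:
  increments:
    - [0, 0, 0, 0]
    - [0, 0, 0, 0]
    - [0, 0, 0, 0]
    - [0, 0, 0, 0]
    - [0, 0, 0, 0]
    - [0, 0, 0, 0]

```text
t: 14.7
eef_pos: [0.5275, 0.0369, 0.2694]
tcp_rot: [[0.99, 0.143, 0.0], [0.143, -0.99, -0.0], [0.0, 0.0, -1.0]]
force: [1.1, 1.0, -0.7]
grip_width: -0.0001
```

```bash
python3 - <<'E'
from h import *
f=r.grab_frame('side')
d=r.tip_of('flap_edge','side'); print([(x['score'],x['position']) for x in d], r.get_state()['force'])
if d and d[0]['position'][2]<.095: print(r.finish_job())
E
```

```text
[(0.74, [0.5981, 0.0354, 0.088])] [ 0.16415319 -0.51187866 -0.02791764]
the job is handed in; nothing more can be done
None
```

The gear is in the hopper with the flap latched shut, and I handed the job in at about 15 s; no verdict is reported.

- **Flap opened:** I pressed it to its stop at about 14 N. It popped open, with its edge seen at z ≈ 0.186 m.
- **Gear pushed in:** I slid the gear along the shelf with part-open fingertips. At the rim its tail caught between the fingers and rose about 4 mm. Opening them slightly let it drop in, and it was then seen at z ≈ 0.011 m, with the flap still open.
- **Flap closed:** I pressed it to its stop again at about 19 N and backed away.

**Last checks:**
- The flap edge was at z ≈ 0.087–0.088 m in two looks about a second apart, against 86 mm when latched.
- The gear was inside the hopper.
- The gearbox half, bearing driver and pick were within about 5 mm of their starting estimates, which is about the detector's accuracy.
- The arm was clear, with tool force near zero.

No final check failed or disagreed. The flap angle could not be read directly, so "latched" rests on the camera estimates of its edge height.

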